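Scrape the pad clean and offer up its cover plate

TASK

On top of the water-treatment cabinet, use the scraper block to clear the four loose scale chips off the raised steel pad, and stand the scraper back upright on the cabinet top, clear of the pad. Then lift the cover plate by its handle, carry it over the low pipe with the valve in the middle and finish while still holding it: level, centred over the pad and squared up with it, hovering about 12 mm above without touching, so that a colleague can slip the gasket in. Do not push the chips with the gripper or the plate, do not bump that pipe, and leave the sample tubes and the notebook alone.

Things in the scene. Friction and masses are not known exactly. Their poses are not given: they have to be found in the camera images.
- pad: Raised bare-steel pad fixed to the white cabinet top, a block 84 mm (its x) by 110 mm (its y) by 30 mm high with four dark bolt marks at its corners, on a flush painted grey outline. Origin at the centre of its underside, on the cabinet top; its flat top face is 30 mm above that. It stands on one side of the pipe, the cover plate on the other: which is which changes. Its y axis lies roughly across the pipe.
- cover: Loose steel cover plate, 84 mm (its x) by 110 mm (its y) by 8 mm thick, with four dark bolt marks, lying flat on the cabinet top. A black block handle stands in the middle of it: 60 mm long (along its x), 24 mm wide (along its y), from 8 to 48 mm above the underside. Origin at the centre of the plate's underside. About 0.4 kg. It is the same outline as the pad; a half turn makes no difference.
- scraper: Loose scraper block standing on its blade beside the pad's +y side: a dark steel blade bar 100 mm long (its x), 24 mm thick (its y), 20 mm high, carrying a wooden grip 60 mm long (x), 26 mm wide (y), from 20 to 60 mm above the underside. Origin at the centre of the underside. About 0.18 kg.
- chip0: Loose flat chip of red-brown scale, 22 x 18 x 6 mm, about 11 g, lying on the pad at the start; one of four alike. Origin at the centre of its underside.
- chip1: Loose flat chip of red-brown scale, 22 x 18 x 6 mm, about 11 g, lying on the pad at the start; one of four alike. Origin at the centre of its underside.
- chip2: Loose flat chip of red-brown scale, 22 x 18 x 6 mm, about 11 g, lying on the pad at the start; one of four alike. Origin at the centre of its underside.
- chip3: Loose flat chip of red-brown scale, 22 x 18 x 6 mm, about 11 g, lying on the pad at the start; one of four alike. Origin at the centre of its underside.
- pipe: Fixed white plastic pipe run with a valve, a low bridge along its x (roughly the direction away from the robot): 300 mm long over all, 52 mm wide at the feet, 46 mm wide at the valve, pipe centre 85 mm high; the flat blue valve handle is the highest point, 135 mm above the cabinet top. Origin at the middle, on the cabinet top.
- tube0: Empty capped glass sample tube standing upside down on its white cap, 24 mm across, 98 mm high, easily tipped. Bystander beyond the far end of the pipe. Origin at the centre of its underside.
- tube1: Empty capped glass sample tube standing upside down on its white cap, 24 mm across, 98 mm high, easily tipped. Bystander beyond the far end of the pipe. Origin at the centre of its underside.
- tube2: Empty capped glass sample tube standing upside down on its white cap, 24 mm across, 98 mm high, easily tipped. Bystander beyond the far end of the pipe. Origin at the centre of its underside.
- notebook: Closed notebook with green cover and a pen on it, 94 x 154 mm, 35 mm high with the pen. Bystander on the far side of the work, right of the tubes. Origin at the centre of its underside.

How it is judged:
By the outcome, as a careful person would: the job done as asked, in the order asked, and still so for the second after the job is handed in, while the arm keeps its last pose, push and grip.
It also fails if it takes over 64 s, if anything falls off the work surface, if the arm or the gripper's body presses on something with over 40 N, if the wrist force passes 120 N, or if a joint passes its speed limit or range.

ROBOT

A 6-joint arm with a two-finger parallel gripper is mounted at the origin on the work surface. World frame = base frame: x ahead of the robot, y to its left, z up, the work surface at z = 0. Lengths are in m, angles in rad, forces in N, time in s.
With the tool pointing down it reaches from about 0.25 to 0.725 m from the base axis. Payload 4 kg.
Tool frame: the origin (TCP) lies midway between the tips of the shut fingers; the grasp point (between the pads) lies pinch_z behind it (pinch_z is the distance from the TCP to the grasp point, in m); z points along the fingers, y is the direction in which the jaws open and shut (so a half turn about z gives the same grasp; the last joint's range is limited). The gripper opens to 85 mm and grips with 20 to 120 N. Pads are 22 mm wide; open, the fingers measure 114 mm over their backs; the gripper's body (76 mm by 85 mm) begins 54 mm behind the grasp point. The pads swing forward as they close: fully open they stand 13 mm farther back than shut.
Start: joints at [1.349, 0.241, 0.005, 1.335, 0, 1.571], TCP at [0.11, 0.488, 0.231] pointing down, gripper open.
Joint ranges: [-2.72, 2.72], [-1.05, 1.87], [-1.09, 1.28], [-1.99, 2.15], [-1.42, 1.44], [-3.14, 3.14]. Speed limits (rad/s): [2.79, 2.79, 3.14, 3.14, 3.14, 3.14].

INTERFACE

Orientations are given as a unit quaternion [x, y, z, w].
In Python, from workcell import * gives the robot as it stands.
- The arm moves only by the tool move_arm, never from a script. Its argument "motion" is a list of rows, each a list of 3 entries, a list of its own where there are three numbers: the finger opening in mm, from 0 to 85.4, then the shift along the tool's x, y, z in units of 50 mm (1.0 is 50 mm), then the turn about the tool's z in units of 6 degrees (1.0 is 6 degrees). In form: [[claw, [dx, dy, dz], roll], ...]. A call has exactly 10 rows; each row is the pose to reach, as a shift and turn from the pose commanded when the call began, along the tool's axes at that moment; what a row does not reach only later rows make up. A row lasts 1/10 s, in which the tool goes at most 50 mm and 8.59 degrees, less where a joint would pass 70% of its speed; a pose out of reach is approached as far as the arm can. A call with a gripper value outside its range is refused whole. The fingers move at their own pace and stop on an object; the grip force is fixed at half the most. Time passes only in rows, so rows that repeat a pose let the fingers close, or fill a call up. It gives the time, the measured TCP pose, the force and the opening at its end, in the units of the state.
- get_obs(): the state, without advancing time (a new reading comes with each control period).
- camera(name): name is "scene" or "top"; returns a dict with "color" (384x512x3 uint8, red, green, blue), "fx", "fy", "cx", "cy" (pixels), "rvec" (rotation vector, rad) and "tvec" (3), from world to camera coordinates, as OpenCV has them. Camera axes: x right, y down, z forward; pixel columns grow to the right and rows downward; lengths in m; the calibration is good to about 2 mm. A picture is of the moment at which its call begins. There is no depth.
- job_done(): hands the job in, once; it reports no verdict.
The state is a dict: "clock": time; "joint_pos": joint angles; "joint_vel": joint speeds; "tau": joint torques, N m; "eef_pos": TCP position; "tool_rot": TCP orientation; "ft_force": force on the tool from outside, world axes, zero at the start; "ft_torque": the same for the moment, N m; "grip_width": finger opening in m.
Only numpy, scipy, OpenCV 4.12 (cv2) and the standard library are available. Lean on these libraries where they do the work, as an engineer would, in place of code of your own. Each camera call takes 0.05 s, during which the arm holds its last target.

## Working session

There is one attempt and no reset: what is moved stays moved. The work goes in short steps, Python scripts to look and compute and a tool call to move; the robot and the scene stay as the last step left them, time stands still between calls to the robot, and variables do not carry over. Pictures are saved under pics/ and viewed, and the job is handed in when it is done.

Besides the shell and the picture viewer there is one more tool, called as name(argument=value, ...) on one line, values as JSON. move_arm: Moves the arm, as the interface text tells. Its arguments: {"type":"object","properties":{"motion":{"type":"array","items":{"type":"array"}}},"required":["motion"]}

```bash
mkdir -p pics; ls; python3 - <<'E'
from workcell import *
import cv2
o=get_obs()
for k,v in o.items(): print(k,v)
for n in ("scene","top"):
    c=camera(n); cv2.imwrite(f"pics/{n}0.png",c["color"][:,:,::-1])
    print(n,{k:v for k,v in c.items() if k!="color"})
print([k for k in globals() if not k.startswith('_')])
try: print(pinch_z)
except Exception as e: print(e)
E
```

```text
pics
clock 0.0
joint_pos [ 1.34899161e+00  2.41424504e-01  3.71713450e-03  1.33517967e+00
 -5.30762307e-06  1.57079537e+00]
joint_vel [ 2.63513135e-05 -1.64360984e-03  2.97354570e-04  3.45136064e-04
  1.39168379e-03 -3.66031049e-04]
tau [ 3.39191693e-04 -3.72318470e+01  2.52406186e+01  1.71496568e-02
 -1.12904959e-04  2.12413660e-06]
eef_pos [0.10985871 0.48713823 0.23040448]
tool_rot [ 1.10674624e-01  9.93856144e-01 -1.03923045e-03 -1.13058247e-04]
ft_force [-0.50020103  0.00436279  0.73842341]
ft_torque [-0.05163892 -0.02500273  0.01706079]
grip_width 0.08552020394122206
scene {'fx': 353.46899441746604, 'fy': 353.46899441746604, 'cx': 256.47019925782575, 'cy': 192.2684785624455, 'rvec': array([ 1.72246293,  1.67302644, -0.78864435]), 'tvec': array([-0.07363001, -0.32801748,  1.3620114 ])}
top {'fx': 412.2075604983959, 'fy': 412.2075604983959, 'cx': 244.74068527693305, 'cy': 191.64241027888627, 'rvec': array([ 2.05384122, -2.1857309 ,  0.2251035 ]), 'tvec': array([0.06660312, 0.61624766, 0.95019049])}
['camera', 'job_done', 'get_obs', 'Unreachable', 'pinch_z', 'cv2', 'o', 'k', 'v', 'n', 'c']
0.0187
```

View pics/scene0.png

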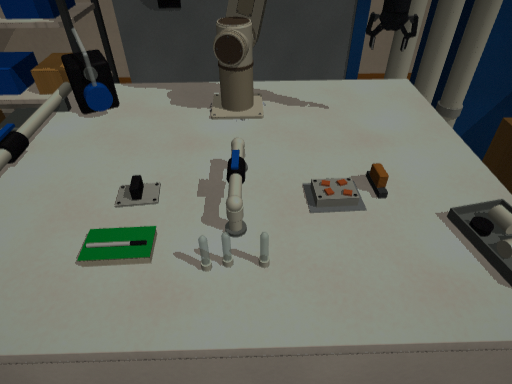

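View pics/top0.png

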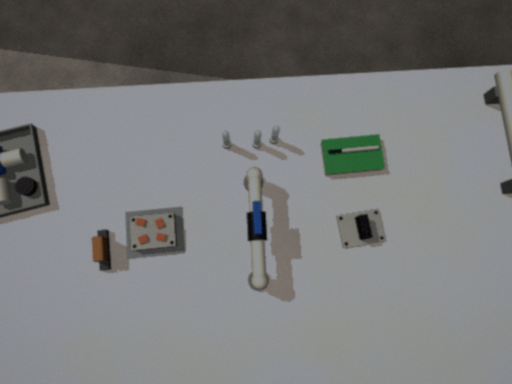

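The scene view shows the pad and chips at (335,190), the scraper at (377,180) and the cover at (138,193). In the top view the pad is at (153,232), the scraper at (102,250), the pipe at (257,228) and the cover at (361,228). Next I enlarge the top view to get exact pixels.

```bash
cat > h.py <<'E'
import numpy as np, cv2
from workcell import *
def ray(c,uv,z):
    R,_=cv2.Rodrigues(c["rvec"]); K=np.array([[c["fx"],0,c["cx"]],[0,c["fy"],c["cy"]],[0,0,1]])
    C=-R.T@c["tvec"]; out=[]
    for u,v in np.atleast_2d(uv):
        d=R.T@np.linalg.solve(K,[u,v,1.]); out.append(C+d*(z-C[2])/d[2])
    return np.array(out)
def proj(c,P):
    K=np.array([[c["fx"],0,c["cx"]],[0,c["fy"],c["cy"]],[0,0,1]])
    return cv2.projectPoints(np.atleast_2d(P).astype(float),c["rvec"],c["tvec"],K,None)[0][:,0]
def crop(c,x0,y0,w,h,s,name):
    im=c["color"][y0:y0+h,x0:x0+w,::-1]
    cv2.imwrite(name,cv2.resize(im,None,fx=s,fy=s,interpolation=cv2.INTER_CUBIC))
def yaw(q):
    from scipy.spatial.transform import Rotation as R
    m=R.from_quat(q).as_matrix(); return m
E
python3 - <<'E'
from h import *
c=camera("top")
im=c["color"]
a=cv2.resize(im[200:280,80:200,::-1],None,fx=6,fy=6,interpolation=cv2.INTER_CUBIC); cv2.imwrite("pics/pad1.png",a)
crop(c,330,195,70,65,8,"pics/cov1.png")
crop(c,220,150,80,150,4,"pics/pipe1.png")
E
```

```text
(no output)
```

View pics/pad1.png

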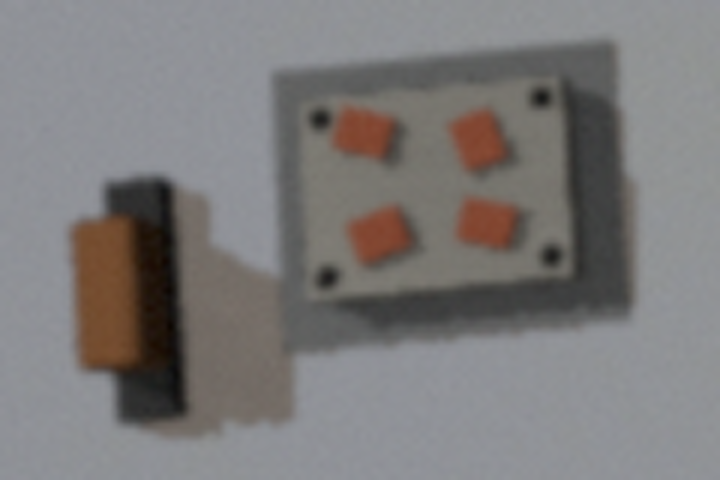

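View pics/cov1.png

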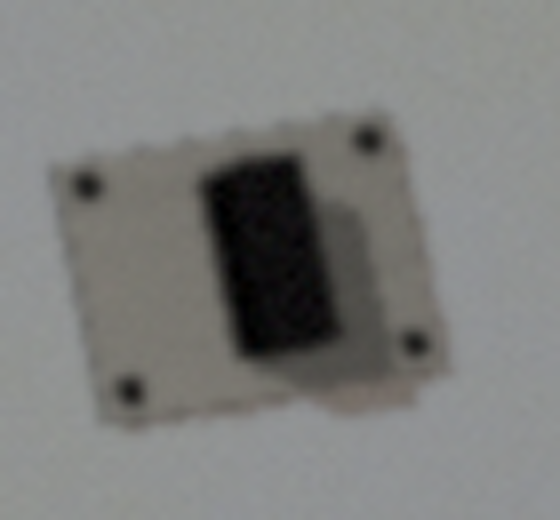

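View pics/pipe1.png

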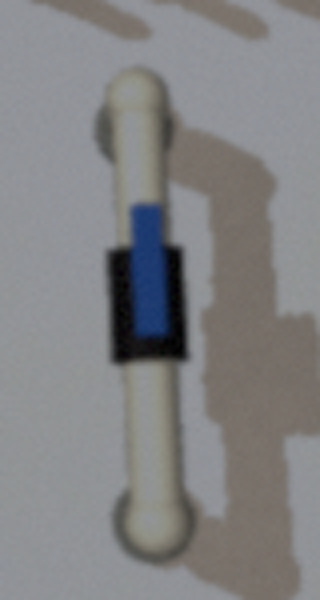

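```bash
python3 - <<'E'
from h import *
c=camera("top"); im=c["color"].astype(float)
g=im.mean(2)
def up(p,x0,y0,s): p=np.array(p,float); return (p+.5)/s-.5+np.array([x0,y0])
def refine(p,r=3):
    x,y=np.round(p).astype(int); w=g[y-r:y+r+1,x-r:x+r+1]; m=np.clip(np.median(w)*0.8-w,0,None)
    yy,xx=np.mgrid[y-r:y+r+1,x-r:x+r+1]; return np.array([(xx*m).sum(),(yy*m).sum()])/m.sum()
def rep(name,pts,z):
    P=ray(c,pts,z)[:,:2]; print(name,np.round(P,4).tolist(),'ctr',P.mean(0).round(4)); return P
def quad(P): # order TL,TR,BL,BR in image: left=+y
    vy=(P[0]-P[1]+P[2]-P[3])/2; print(' long len',np.linalg.norm(vy),'ydir yaw',np.degrees(np.arctan2(vy[1],vy[0]))-90)
    vx=(P[0]-P[2]+P[1]-P[3])/2; print(' short',np.linalg.norm(vx),'xdir yaw',np.degrees(np.arctan2(vx[1],vx[0])))
b=[refine(p) for p in up([(320,119),(541,97),(327,276),(551,255)],80,200,6)]
quad(rep('padbolts',b,.03))
quad(rep('padcorners',up([(300,103),(563,78),(310,300),(575,275)],80,200,6),.03))
b=[refine(p) for p in up([(87,186),(369,139),(130,390),(415,343)],330,195,8)]
quad(rep('covbolts',b,.008))
quad(rep('covcorn',up([(50,166),(390,110),(103,424),(450,374)],330,195,8),.008))
P=rep('covhandle top',up([(203,180),(297,153),(242,355),(340,340)],330,195,8),.048);quad(P)
P=rep('griptop',up([(73,228),(133,215),(84,368),(139,368)],80,200,6),.06);quad(P)
P=rep('blade ends top (TL,TR,BL,BR)',up([(107,185),(165,178),(120,420),(184,412)],80,200,6),.02);quad(P)
P=rep('chips',up([(364,133),(478,139),(380,236),(488,223)],80,200,6),.036)
P=rep('pipe ends (pipe top)',up([(137,90),(153,520)],220,150,4),.085)
P=rep('valve handle',up([(134,204),(163,204),(137,337),(170,337)],220,150,4),.135)
P=rep('tube tops',[(226,134),(258,133),(276,128)],.098)
m=yaw(get_obs()["tool_rot"]);print(m.round(4))
E
```

```text
padbolts [[0.5723, 0.3106], [0.5757, 0.2184], [0.5063, 0.3084], [0.5097, 0.2162]] ctr [0.541  0.2634]
 long len 0.09222865506384717 ydir yaw 2.1306018218270566
 short 0.06600073434430079 xdir yaw 1.9177770386198467
padcorners [[0.5795, 0.319], [0.5832, 0.2094], [0.4977, 0.3155], [0.5011, 0.2068]] ctr [0.5404 0.2626]
 long len 0.1091884627409125 ydir yaw 1.8820145657191887
 short 0.08202772432665181 xdir yaw 2.138178716863719
covbolts [[0.5467, -0.2129], [0.556, -0.3047], [0.4811, -0.2196], [0.4902, -0.311]] ctr [ 0.5185 -0.2621]
 long len 0.09205803910432576 ydir yaw 5.768324640974527
 short 0.06603655546651921 xdir yaw 5.6164766364486045
covcorn [[0.554, -0.2017], [0.5653, -0.3129], [0.4713, -0.2097], [0.4801, -0.3211]] ctr [ 0.5177 -0.2614]
 long len 0.11173023576169495 ydir yaw 5.154824391479252
 short 0.08434090133615806 xdir yaw 5.498258934148725
covhandle top [[0.5415, -0.2389], [0.5481, -0.2688], [0.4874, -0.2445], [0.4901, -0.2749]] ctr [ 0.5168 -0.2568]
 long len 0.030515924105297396 ydir yaw 8.689691988506894
 short 0.05640720239900746 xdir yaw 5.976556194461678
griptop [[0
[... 212 characters left out ...]
op (TL,TR,BL,BR) [[0.5515, 0.4023], [0.5529, 0.3781], [0.4544, 0.3961], [0.456, 0.37]] ctr [0.5037 0.3866]
 long len 0.025185661888594058 ydir yaw 3.4450671488824582
 short 0.09723604548304779 xdir yaw 4.20171963865723
chips [[0.5644, 0.2911], [0.559, 0.2442], [0.5215, 0.2851], [0.5241, 0.2408]] ctr [0.5422 0.2653]
pipe ends (pipe top) [[0.6613, 0.0035], [0.4067, 0.0114]] ctr [0.534  0.0074]
valve handle [[0.5825, 0.0118], [0.5815, -0.0046], [0.5073, 0.0151], [0.5061, -0.0032]] ctr [0.5443 0.0048]
tube tops [[0.7576, 0.0654], [0.7554, -0.0126], [0.7656, -0.0574]] ctr [ 0.7595 -0.0015]
[[-9.755e-01  2.200e-01 -3.000e-04]
 [ 2.200e-01  9.755e-01 -1.300e-03]
 [ 0.000e+00 -1.300e-03 -1.000e+00]]
```

Pad centre is at (0.541, 0.263) with yaw 2°. The scraper is at (0.503, 0.387) with yaw 4°, the cover at (0.5185, -0.262) with yaw 5.7°, and the pipe lies along y≈0.007. Next I work out the moves.

```bash
cat >> h.py <<'E'
def plan(xyz,yawdeg,M=None,p=None):
    o=get_obs(); m=yaw(o["tool_rot"]) if M is None else M; p=o["eef_pos"] if p is None else p
    cy=np.degrees(np.arctan2(m[1,1],m[0,1]))-90   # yaw of tool y minus 90
    d=m.T@(np.array(xyz)-p)/.05
    print("t %.2f"%o["clock"],"tcp",o["eef_pos"].round(4),"yaw %.2f"%cy,"tilt",m[:2,2].round(4),"F",o["ft_force"].round(1),"w %.4f"%o["grip_width"])
    r=-((yawdeg-cy+90)%180-90)/6
    print("shift",d.round(3),"roll",round(r,3))
E
python3 - <<'E'
from h import *
plan([.503,.387,.231],4)
E
```

```text
t 0.20 tcp [0.1099 0.4874 0.2307] yaw -12.71 tilt [-0.0003 -0.0013] F [-0.6  0.3  0.4] w 0.0850
shift [-8.111e+00 -2.290e-01 -5.000e-03] roll -2.785
```

move_arm(motion=[[85,[-0.6,-0.02,0],-0.2],[85,[-1.4,-0.04,0],-0.5],[85,[-2.3,-0.06,0],-0.8],[85,[-3.2,-0.09,0],-1.1],[85,[-4.1,-0.12,0],-1.4],[85,[-5.0,-0.14,0],-1.7],[85,[-5.9,-0.17,0],-2.0],[85,[-6.8,-0.19,0],-2.3],[85,[-7.6,-0.22,0],-2.6],[85,[-8.11,-0.23,0],-2.79]])

```text
clock: 1.2
eef_pos: [0.5057, 0.3858, 0.2305]
tool_rot: [-0.034, 0.999, -0.0, -0.0]
ft_force: [-0.4, 0.2, 0.6]
grip_width: 0.0854
```

```bash
python3 - <<'E'
from h import *
plan([.503,.387,.028],4)
c=camera("top");crop(c,60,180,140,110,5,"pics/ab.png")
E
```

```text
t 1.20 tcp [0.5057 0.3858 0.2305] yaw 3.94 tilt [-0.0001 -0.0007] F [-0.4  0.2  0.6] w 0.0854
shift [0.051 0.031 4.049] roll -0.009
```

View pics/ab.png

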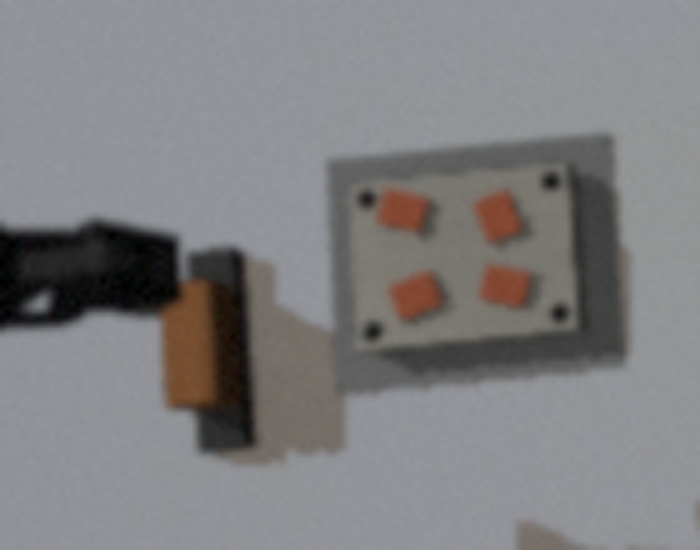

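The top view shows the gripper at crop (90,270), above and outward of the scraper at (205,345). I check this against the projected TCP.

```bash
python3 - <<'E'
from h import *
c=camera("top"); p=proj(c,[get_obs()["eef_pos"]]); print(p,(p-[60,180])*5)
R,_=cv2.Rodrigues(c["rvec"]);print(-R.T@c["tvec"])
c=camera("scene"); print(proj(c,[[.503,.387,.06],get_obs()["eef_pos"]]))
crop(c,280,60,160,160,4,"pics/sc2.png")
E
```

```text
[[ 69.20935496 241.26268583]] [[ 46.04677478 306.31342913]]
[0.4180355  0.04552097 1.05367609]
[[378.67875164 169.68931352]
 [394.1309228  111.71881473]]
```

View pics/sc2.png

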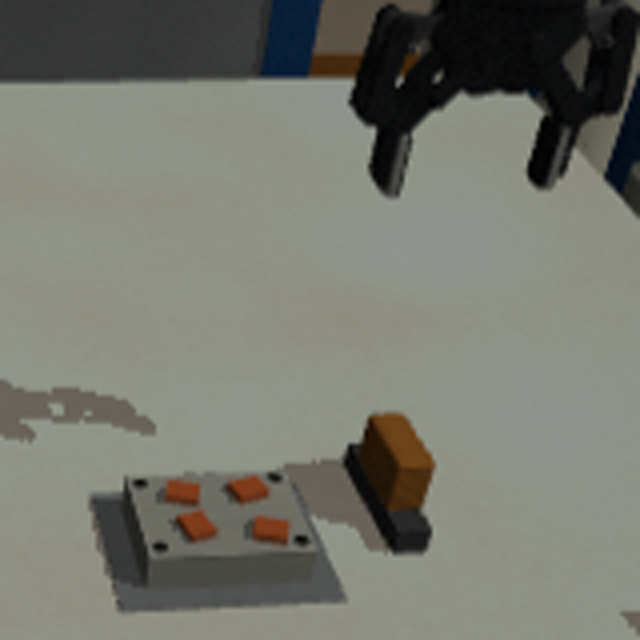

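The scene view confirms the tips (midpoint about crop (465,190)) against the projection (456,207), and the scraper grip sits where predicted. I descend and close.

move_arm(motion=[[85,[0.05,0.03,0.4],0],[85,[0.05,0.03,1.0],0],[85,[0.05,0.03,1.6],0],[85,[0.05,0.03,2.2],0],[85,[0.05,0.03,2.8],0],[85,[0.05,0.03,3.3],0],[85,[0.05,0.03,3.7],0],[85,[0.05,0.03,3.95],0],[85,[0.05,0.03,4.06],0],[85,[0.05,0.03,4.06],0]])

```text
clock: 2.35
eef_pos: [0.4997, 0.3888, 0.0281]
tool_rot: [-0.036, 0.999, -0.0, -0.0]
ft_force: [-0.4, -0.6, 0.0]
grip_width: 0.0849
```

move_arm(motion=[[60,[0,0,0],0],[45,[0,0,0],0],[35,[0,0,0],0],[28,[0,0,0],0],[15,[0,0,0],0],[10,[0,0,0],0],[10,[0,0,0],0],[10,[0,0,0],0],[10,[0,0,0],0],[10,[0,0,0],0]])

```text
clock: 3.35
eef_pos: [0.5009, 0.389, 0.0291]
tool_rot: [-0.035, 0.999, 0.0, 0.001]
ft_force: [-1.1, 0.9, 5.0]
grip_width: 0.0253
```

```bash
python3 - <<'E'
from h import *
plan([.503,.387,.07],2)
c=camera("scene"); crop(c,280,60,160,160,4,"pics/sc3.png")
E
```

```text
t 3.35 tcp [0.5009 0.389  0.0291] yaw 4.03 tilt [0.0011 0.0009] F [-1.1  0.9  5. ] w 0.0253
shift [-0.04  -0.043 -0.819] roll 0.338
```

View pics/sc3.png

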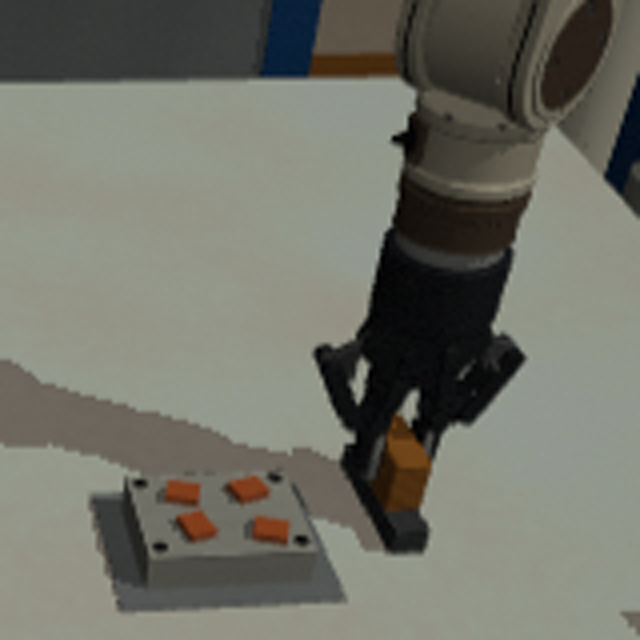

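Grip is held (opening 25.3 mm); the scraper is at crop (400,480) and the chips are undisturbed. I lift it and bring it behind the pad's +y edge.

```bash
python3 - <<'E'
from h import *
plan([.538,.344,.063],2)
E
```

```text
t 3.40 tcp [0.5009 0.3891 0.029 ] yaw 4.03 tilt [0.0011 0.0009] F [-0.2  1.3  5.5] w 0.0256
shift [-0.678 -0.95  -0.679] roll 0.339
```

move_arm(motion=[[10,[0,0,-0.15],0],[10,[0,0,-0.4],0],[10,[0,0,-0.7],0],[10,[-0.1,-0.14,-0.7],0.05],[10,[-0.25,-0.35,-0.7],0.12],[10,[-0.42,-0.58,-0.7],0.2],[10,[-0.57,-0.8,-0.7],0.28],[10,[-0.66,-0.92,-0.7],0.33],[10,[-0.68,-0.95,-0.69],0.34],[10,[-0.68,-0.95,-0.69],0.34]])

```text
clock: 4.4
eef_pos: [0.5378, 0.3431, 0.0624]
tool_rot: [-0.017, 1.0, -0.0, -0.0]
ft_force: [-0.8, 0.0, -2.3]
grip_width: 0.0255
```

```bash
python3 - <<'E'
from h import *
plan([.538,.344,.0602],2)
plan([.5425,.2124,.0602],2)
for n,a in(("scene",(280,60,160,160,4)),("top",(60,180,140,110,5))):
    c=camera(n); crop(c,*a,"pics/s4%s.png"%n)
E
```

```text
t 4.40 tcp [0.5378 0.3431 0.0624] yaw 1.94 tilt [-0.0007 -0.0001] F [-0.8  0.  -2.3] w 0.0255
shift [-0.004  0.018  0.044] roll -0.011
t 4.40 tcp [0.5378 0.3431 0.0624] yaw 1.94 tilt [-0.0007 -0.0001] F [-0.8  0.  -2.3] w 0.0255
shift [-0.005 -2.615  0.045] roll -0.011
```

View pics/s4scene.png

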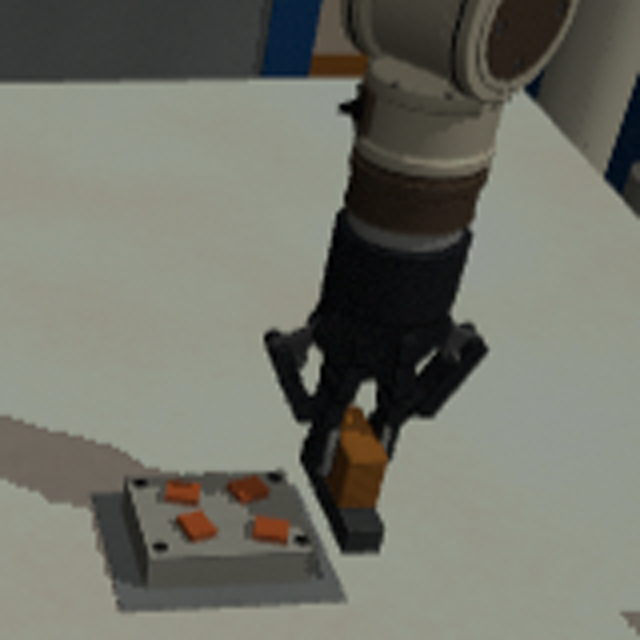

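View pics/s4top.png

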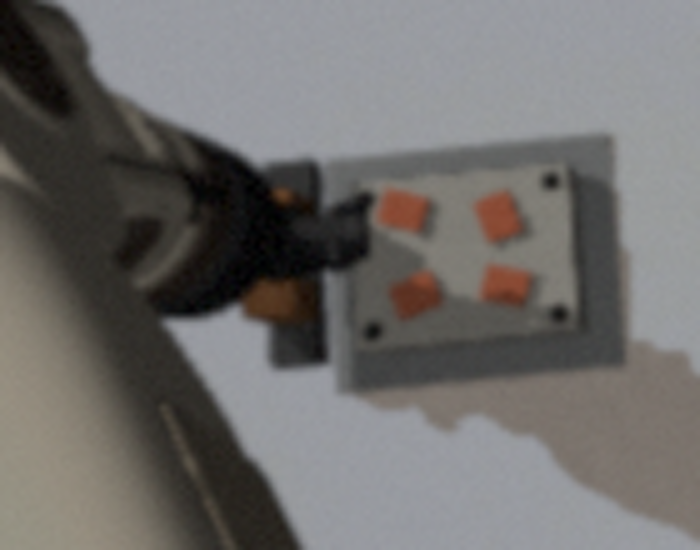

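The top view shows the blade (rows 160–365) spanning the pad's full width (165–350) and clear of its edge. I lower it about 2 mm and sweep slowly.

move_arm(motion=[[10,[0,0,0.03],0],[10,[0,0,0.045],0],[10,[0,-0.08,0.045],0],[10,[0,-0.2,0.045],0],[10,[0,-0.34,0.045],0],[10,[0,-0.48,0.045],0],[10,[0,-0.62,0.045],0],[10,[0,-0.76,0.045],0],[10,[0,-0.9,0.045],0],[10,[0,-1.0,0.045],0]])

```text
clock: 5.5
eef_pos: [0.5395, 0.2929, 0.0607]
tool_rot: [-0.017, 1.0, -0.0, 0.0]
ft_force: [-0.3, -0.8, -2.4]
grip_width: 0.0251
```

```bash
python3 - <<'E'
from h import *
plan([.5425,.2124,.0602],2)
for n,a in(("scene",(280,60,160,160,4)),):
    c=camera(n); crop(c,*a,"pics/s5%s.png"%n)
E
```

```text
t 5.50 tcp [0.5395 0.2929 0.0607] yaw 1.96 tilt [ 0. -0.] F [-0.3 -0.8 -2.4] w 0.0251
shift [-0.005 -1.611  0.009] roll -0.006
```

View pics/s5scene.png

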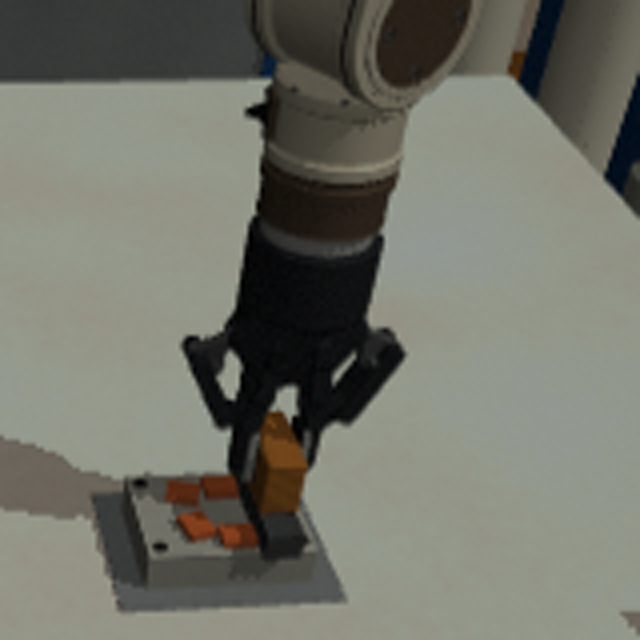

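The blade is over the pad at crop (280,530) and the chips are being pushed ahead of it (about (220,490) and (240,535)). I continue the sweep.

move_arm(motion=[[10,[0,-0.1,0.0],0],[10,[0,-0.24,0.0],0],[10,[0,-0.4,0.0],0],[10,[0,-0.57,0.0],0],[10,[0,-0.74,0.0],0],[10,[0,-0.92,0.0],0],[10,[0,-1.1,0.0],0],[10,[0,-1.28,0.0],0],[10,[0,-1.47,0.0],0],[10,[0,-1.64,0.0],0]])

```text
clock: 6.55
eef_pos: [0.5423, 0.2108, 0.0605]
tool_rot: [-0.017, 1.0, -0.0, -0.0]
ft_force: [-0.9, 0.3, -1.6]
grip_width: 0.0254
```

move_arm(motion=[[10,[0,0,0],0],[10,[0,0,0],0],[10,[0,0,-0.05],0],[10,[0,0,-0.2],0],[10,[0,0,-0.5],0],[10,[0,0,-0.8],0],[10,[0,0.4,-0.9],0],[10,[0,1.0,-0.9],0],[10,[0,1.8,-0.9],0],[10,[0,2.5,-0.9],0]])

```text
clock: 7.55
eef_pos: [0.538, 0.3386, 0.1066]
tool_rot: [-0.017, 1.0, 0.001, 0.001]
ft_force: [0.5, -0.3, -0.9]
grip_width: 0.0252
```

```bash
python3 - <<'E'
from h import *
plan([.501,.389,.035],4)
plan([.501,.400,.035],4)
for n,a in(("scene",(260,60,160,160,4)),("top",(100,180,140,110,5))):
    c=camera(n); crop(c,*a,"pics/s6%s.png"%n)
E
```

```text
t 7.55 tcp [0.538  0.3386 0.1066] yaw 2.00 tilt [0.0012 0.0011] F [ 0.5 -0.3 -0.9] w 0.0252
shift [0.707 1.031 1.433] roll -0.333
t 7.55 tcp [0.538  0.3386 0.1066] yaw 2.00 tilt [0.0012 0.0011] F [ 0.5 -0.3 -0.9] w 0.0252
shift [0.699 1.251 1.433] roll -0.333
```

View pics/s6scene.png

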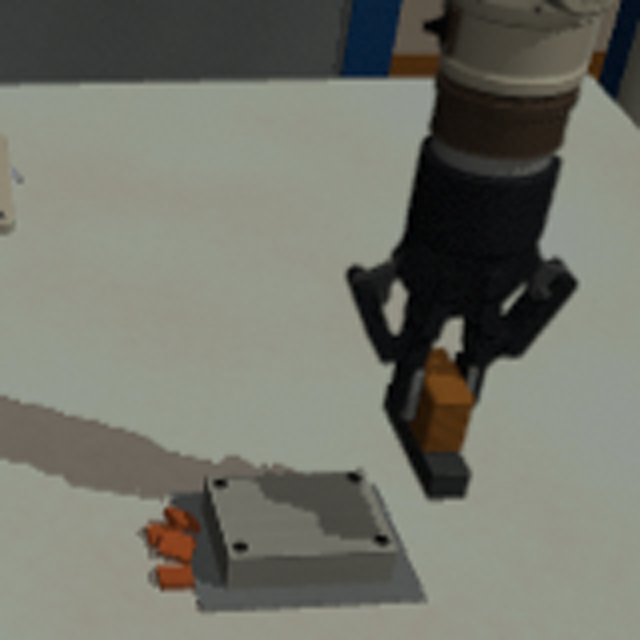

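View pics/s6top.png

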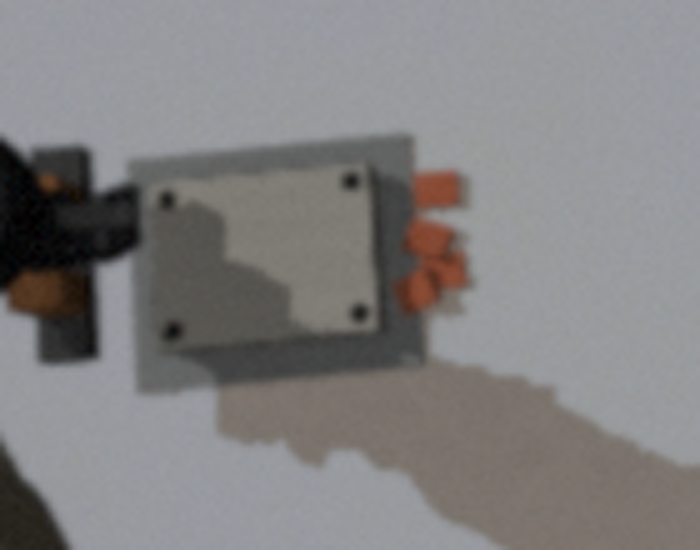

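The pad is clear: all four chips lie on the cabinet beyond its pipe-side edge, at crop (415–460, 190–295) in the top view. I carry the scraper back to near its old spot.

move_arm(motion=[[10,[0.1,0.15,0],0],[10,[0.3,0.5,0.0],-0.1],[10,[0.5,0.85,0.1],-0.2],[10,[0.65,1.1,0.4],-0.3],[10,[0.7,1.2,0.75],-0.33],[10,[0.7,1.2,1.1],-0.33],[10,[0.7,1.2,1.33],-0.33],[10,[0.7,1.2,1.43],-0.33],[10,[0.7,1.2,1.43],-0.33],[10,[0.7,1.2,1.43],-0.33]])

```text
clock: 8.65
eef_pos: [0.5015, 0.3954, 0.0349]
tool_rot: [-0.034, 0.999, 0.0, 0.0]
ft_force: [0.5, -0.2, -0.5]
grip_width: 0.0251
```

```bash
python3 - <<'E'
from h import *
plan([.501,.398,.0292],4)
for n,a in(("scene",(280,60,160,160,4)),):
    c=camera(n); crop(c,*a,"pics/s7%s.png"%n)
E
```

```text
t 8.65 tcp [0.5015 0.3954 0.0349] yaw 3.93 tilt [0.0009 0.0007] F [ 0.5 -0.2 -0.5] w 0.0251
shift [0.007 0.052 0.113] roll -0.011
```

View pics/s7scene.png

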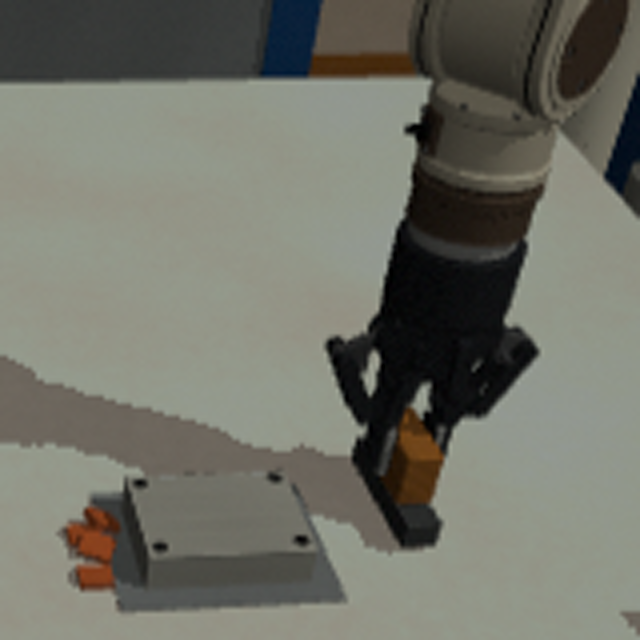

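The scraper hangs upright about 6 mm above the cabinet at crop (400,490), clear of the pad. I lower it, then release.

move_arm(motion=[[10,[0,0,0.03],0],[10,[0,0,0.06],0],[10,[0,0,0.085],0],[10,[0,0,0.105],0],[10,[0,0,0.118],0],[10,[0,0,0.118],0],[10,[0,0,0.118],0],[10,[0,0,0.118],0],[10,[0,0,0.118],0],[10,[0,0,0.118],0]])

```text
clock: 9.7
eef_pos: [0.5009, 0.3955, 0.0291]
tool_rot: [-0.035, 0.999, 0.0, 0.0]
ft_force: [-2.3, -0.7, 5.6]
grip_width: 0.0254
```

move_arm(motion=[[27,[0,0,0],0],[30,[0,0,0],0],[40,[0,0,0],0],[60,[0,0,0],0],[85,[0,0,0],0],[85,[0,0,0],0],[85,[0,0,-0.2],0],[85,[0,0,-0.6],0],[85,[0,0,-1.2],0],[85,[0,0,-2.0],0]])

```text
clock: 10.7
eef_pos: [0.4998, 0.3945, 0.128]
tool_rot: [-0.035, 0.999, -0.001, -0.002]
ft_force: [-0.0, 0.6, -1.3]
grip_width: 0.0849
```

move_arm(motion=[[85,[0,0,-0.5],0],[85,[0,0,-1.2],0],[85,[0,0,-2.0],0],[85,[0,0,-2.6],0],[85,[0,0,-3.0],0],[85,[0,0,-3.2],0],[85,[0,0,-3.2],0],[85,[0,0,-3.2],0],[85,[0,0,-3.2],0],[85,[0,0,-3.2],0]])

```text
clock: 11.7
eef_pos: [0.5004, 0.395, 0.2865]
tool_rot: [-0.035, 0.999, -0.001, -0.001]
ft_force: [0.7, 0.4, 0.0]
grip_width: 0.0847
```

```bash
python3 - <<'E'
from h import *
plan([.5185,-.262,.29],5.7)
for n,a in(("scene",(280,60,160,160,4)),):
    c=camera(n); crop(c,*a,"pics/s8%s.png"%n)
E
```

```text
t 11.70 tcp [0.5004 0.395  0.2865] yaw 3.97 tilt [-0.0024 -0.0019] F [0.7 0.4 0. ] w 0.0847
shift [  0.549 -13.134  -0.047] roll -0.288
```

View pics/s8scene.png

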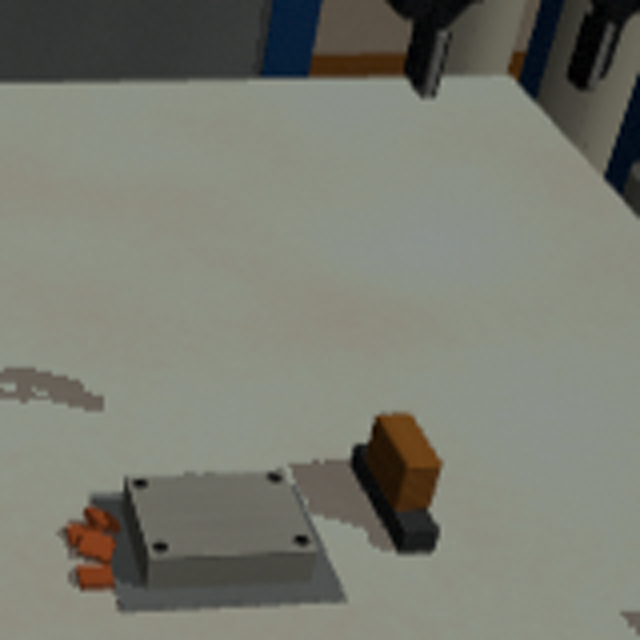

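The scraper stands upright at crop (400,480) and the pad is bare. I move high across the pipe to the cover.

move_arm(motion=[[85,[0,-0.4,0],0],[85,[0,-1.1,0],0],[85,[0.1,-1.9,0],0],[85,[0.1,-2.7,0],0],[85,[0.15,-3.5,0],0],[85,[0.2,-4.3,0],0],[85,[0.2,-5.1,0],0],[85,[0.25,-5.9,0],-0.1],[85,[0.3,-6.7,0],-0.1],[85,[0.3,-7.5,0],-0.15]])

```text
clock: 12.75
eef_pos: [0.5112, 0.0187, 0.2879]
tool_rot: [-0.043, 0.999, 0.0, -0.0]
ft_force: [0.0, 0.0, -0.2]
grip_width: 0.0851
```

move_arm(motion=[[85,[0.04,-0.8,0],0],[85,[0.08,-1.6,0],-0.05],[85,[0.1,-2.4,0],-0.05],[85,[0.15,-3.2,0],-0.1],[85,[0.2,-4.0,0],-0.1],[85,[0.23,-4.7,0],-0.12],[85,[0.25,-5.2,0],-0.14],[85,[0.25,-5.5,0],-0.14],[85,[0.25,-5.63,0],-0.14],[85,[0.25,-5.63,0],-0.14]])

```text
clock: 13.75
eef_pos: [0.5233, -0.2613, 0.2877]
tool_rot: [-0.05, 0.999, 0.0, -0.0]
ft_force: [-0.3, 0.5, 0.9]
grip_width: 0.085
```

```bash
python3 - <<'E'
from h import *
plan([.5185,-.262,.015],5.7)
for n,a in(("scene",(90,60,120,160,4)),("top",(320,190,140,110,5))):
    c=camera(n); crop(c,*a,"pics/s9%s.png"%n)
    print((proj(c,get_obs()["eef_pos"])-a[:2])*a[4])
E
```

```text
t 13.75 tcp [ 0.5233 -0.2613  0.2877] yaw 5.68 tilt [-0.0007  0.0007] F [-0.3  0.5  0.9] w 0.0850
shift [ 0.094 -0.009  5.454] roll -0.003
[[ 76.43968158 146.3288565 ]]
[[406.52385204  90.83891402]]
```

View pics/s9scene.png

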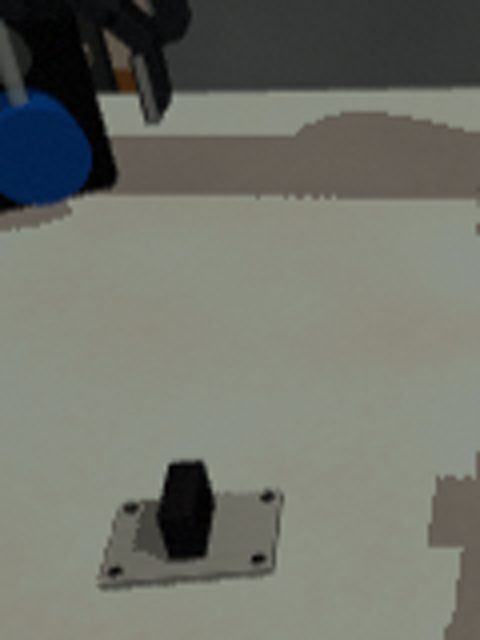

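View pics/s9top.png

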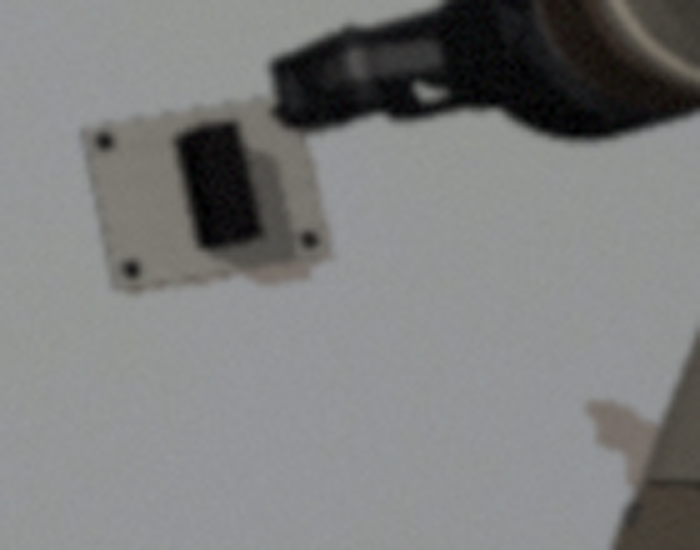

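The cover is undisturbed, with its handle at crop (218,185) in the top view and the arm above it. I descend.

move_arm(motion=[[85,[0.03,0,0.4],0],[85,[0.05,0,1.0],0],[85,[0.09,0,1.7],0],[85,[0.09,0,2.4],0],[85,[0.09,0,3.1],0],[85,[0.09,0,3.7],0],[85,[0.09,0,4.2],0],[85,[0.09,0,4.5],0],[85,[0.09,0,4.6],0],[85,[0.09,0,4.6],0]])

```text
clock: 14.85
eef_pos: [0.5188, -0.2605, 0.0579]
tool_rot: [-0.051, 0.999, 0.0, -0.0]
ft_force: [0.9, -0.6, 0.6]
grip_width: 0.0851
```

```bash
python3 - <<'E'
from h import *
plan([.5185,-.262,.016],5.7)
for n,a in(("scene",(90,60,120,160,4)),):
    c=camera(n); crop(c,*a,"pics/s10%s.png"%n)
E
```

```text
t 14.85 tcp [ 0.5188 -0.2605  0.0579] yaw 5.80 tilt [-0.001   0.0007] F [ 0.9 -0.6  0.6] w 0.0851
shift [ 0.007 -0.03   0.838] roll 0.017
```

View pics/s10scene.png

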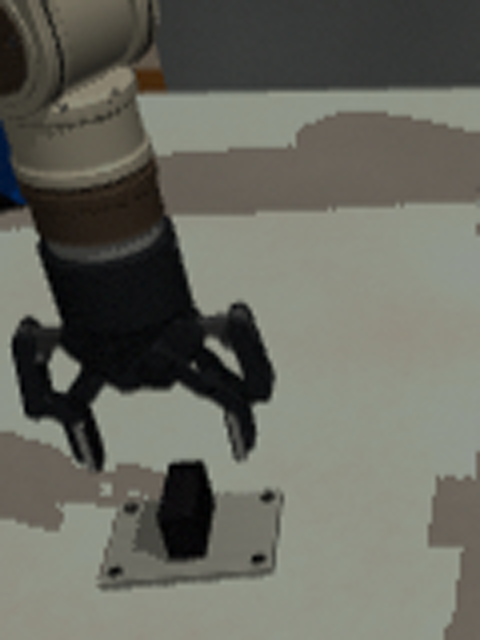

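Fingers straddle the handle (tips at (92,465) and (240,455), handle at (187,510)). I go down and close.

move_arm(motion=[[85,[0,-0.03,0.12],0],[85,[0,-0.03,0.3],0],[85,[0,-0.03,0.5],0],[85,[0,-0.03,0.68],0],[85,[0,-0.03,0.8],0],[85,[0,-0.03,0.83],0],[60,[0,-0.03,0.83],0],[45,[0,-0.03,0.83],0],[35,[0,-0.03,0.83],0],[28,[0,-0.03,0.83],0]])

```text
clock: 15.9
eef_pos: [0.5193, -0.263, 0.0171]
tool_rot: [-0.05, 0.999, 0.0, 0.0]
ft_force: [-1.7, 2.2, 0.9]
grip_width: 0.0288
```

move_arm(motion=[[20,[0,0,0],0],[10,[0,0,0],0],[5,[0,0,0],0],[5,[0,0,0],0],[5,[0,0,0],0],[5,[0,0,0],0],[5,[0,0,0],0],[5,[0,0,0],0],[5,[0,0,0],0],[5,[0,0,0],0]])

```text
clock: 16.9
eef_pos: [0.5193, -0.2627, 0.0173]
tool_rot: [-0.05, 0.999, 0.0, 0.0]
ft_force: [-0.8, 3.7, 5.1]
grip_width: 0.0233
```

```bash
python3 - <<'E'
from h import *
plan([.5185,-.262,.215],5.7)
E
```

```text
t 16.90 tcp [ 0.5193 -0.2627  0.0173] yaw 5.73 tilt [0.0009 0.0008] F [-0.8  3.7  5.1] w 0.0233
shift [ 0.011  0.019 -3.954] roll 0.006
```

move_arm(motion=[[5,[0,0,-0.1],0],[5,[0,0,-0.3],0],[5,[0,0,-0.6],0],[5,[0,0,-1.0],0],[5,[0,0,-1.5],0],[5,[0,0,-2.0],0],[5,[0,0,-2.5],0],[5,[0,0,-3.0],0],[5,[0,0,-3.5],0],[5,[0,0,-3.9],0]])

```text
clock: 17.9
eef_pos: [0.5187, -0.2636, 0.2131]
tool_rot: [-0.05, 0.999, -0.0, -0.0]
ft_force: [0.2, -0.6, -4.2]
grip_width: 0.0232
```

```bash
python3 - <<'E'
from h import *
plan([.541,.2634,.215],2)
for n,a in(("scene",(60,30,160,150,4)),("top",(310,150,140,110,5))):
    c=camera(n); crop(c,*a,"pics/s11%s.png"%n)
E
```

```text
t 17.90 tcp [ 0.5187 -0.2636  0.2131] yaw 5.69 tilt [-0.     -0.0009] F [ 0.2 -0.6 -4.2] w 0.0232
shift [-1.489 10.444 -0.048] roll 0.615
```

View pics/s11scene.png

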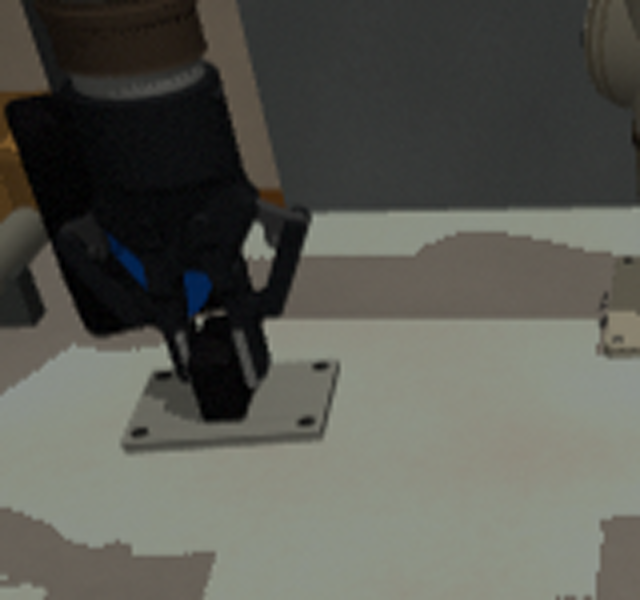

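The plate hangs level in the grip at crop (230,405), weighing about 4.2 N, with its underside at about 196 mm. I carry it over the valve.

move_arm(motion=[[5,[0,0.1,-0.05],0],[5,[-0.05,0.35,-0.1],0.02],[5,[-0.1,0.75,-0.1],0.05],[5,[-0.2,1.25,-0.1],0.08],[5,[-0.25,1.8,-0.1],0.1],[5,[-0.35,2.4,-0.1],0.14],[5,[-0.43,3.0,-0.1],0.18],[5,[-0.5,3.6,-0.1],0.21],[5,[-0.6,4.2,-0.1],0.25],[5,[-0.7,4.8,-0.1],0.28]])

```text
clock: 19.0
eef_pos: [0.5285, -0.0187, 0.2152]
tool_rot: [-0.035, 0.999, 0.0, -0.002]
ft_force: [-0.5, -0.9, -4.8]
grip_width: 0.0227
```

move_arm(motion=[[5,[-0.08,0.6,0],0.03],[5,[-0.17,1.2,0],0.07],[5,[-0.25,1.8,0],0.1],[5,[-0.34,2.4,0],0.14],[5,[-0.43,3.0,0],0.18],[5,[-0.5,3.6,0],0.21],[5,[-0.6,4.2,0],0.25],[5,[-0.67,4.7,0],0.28],[5,[-0.73,5.1,0],0.31],[5,[-0.77,5.4,0],0.33]])

```text
clock: 20.0
eef_pos: [0.5478, 0.2531, 0.2149]
tool_rot: [-0.019, 1.0, -0.0, -0.002]
ft_force: [-0.6, 0.6, -4.3]
grip_width: 0.0233
```

```bash
python3 - <<'E'
from h import *
plan([.5415,.2634,.085],2)
for n,a in(("scene",(260,60,160,160,4)),("top",(80,170,140,110,5))):
    c=camera(n); crop(c,*a,"pics/s12%s.png"%n)
E
```

```text
t 20.00 tcp [0.5478 0.2531 0.2149] yaw 2.16 tilt [-0.0031 -0.001 ] F [-0.6  0.6 -4.3] w 0.0233
shift [0.11  0.213 2.599] roll 0.027
```

View pics/s12scene.png

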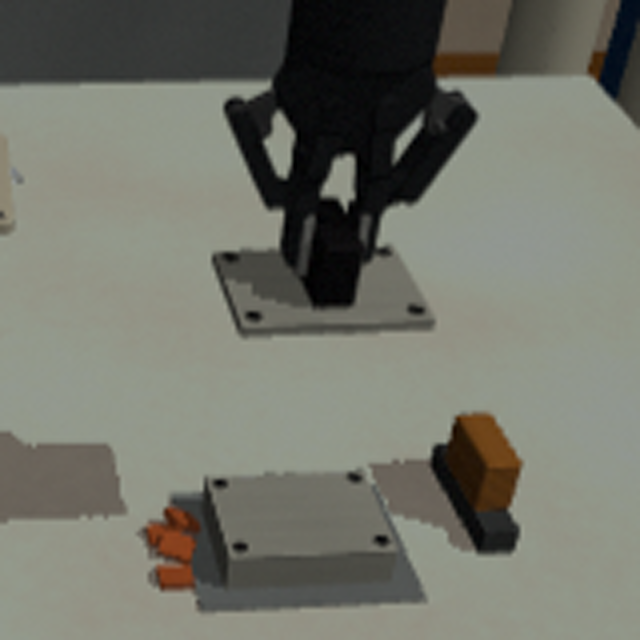

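View pics/s12top.png

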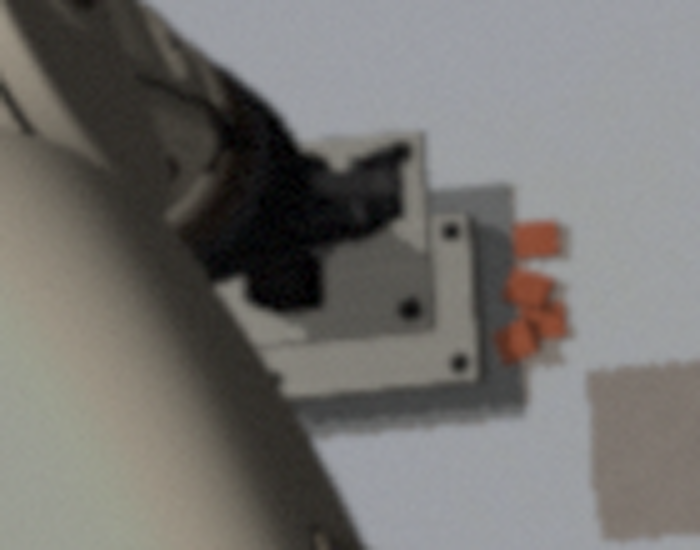

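The plate is level above the bare pad: plate at (325,290) and pad at (300,525) in the scene crop, chips and scraper untouched. I lower part way.

move_arm(motion=[[5,[0.02,0.05,0.1],0],[5,[0.05,0.1,0.3],0.02],[5,[0.08,0.15,0.6],0.02],[5,[0.11,0.21,1.0],0.02],[5,[0.11,0.21,1.4],0.02],[5,[0.11,0.21,1.8],0.02],[5,[0.11,0.21,2.15],0.02],[5,[0.11,0.21,2.4],0.02],[5,[0.11,0.21,2.5],0.02],[5,[0.11,0.21,2.5],0.02]])

```text
clock: 21.1
eef_pos: [0.543, 0.2608, 0.0908]
tool_rot: [-0.017, 1.0, -0.0, -0.001]
ft_force: [0.4, -0.3, -4.7]
grip_width: 0.0234
```

```bash
python3 - <<'E'
from h import *
plan([.5415,.2634,.0593],2)
for n,a in(("scene",(280,130,110,90,7)),("top",(90,180,120,90,6))):
    c=camera(n); crop(c,*a,"pics/s13%s.png"%n)
E
```

```text
t 21.10 tcp [0.543  0.2608 0.0908] yaw 1.89 tilt [-0.0016 -0.0008] F [ 0.4 -0.3 -4.7] w 0.0234
shift [0.026 0.054 0.629] roll -0.018
```

View pics/s13scene.png

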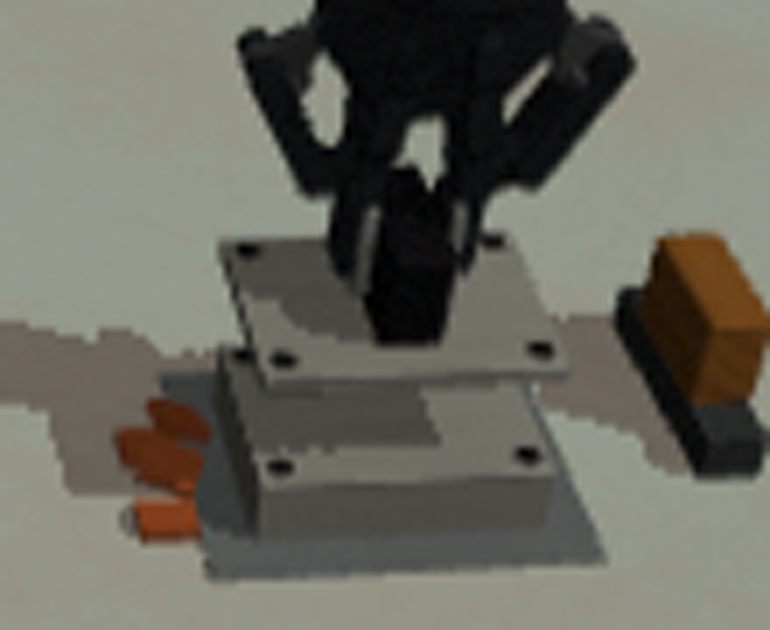

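View pics/s13top.png

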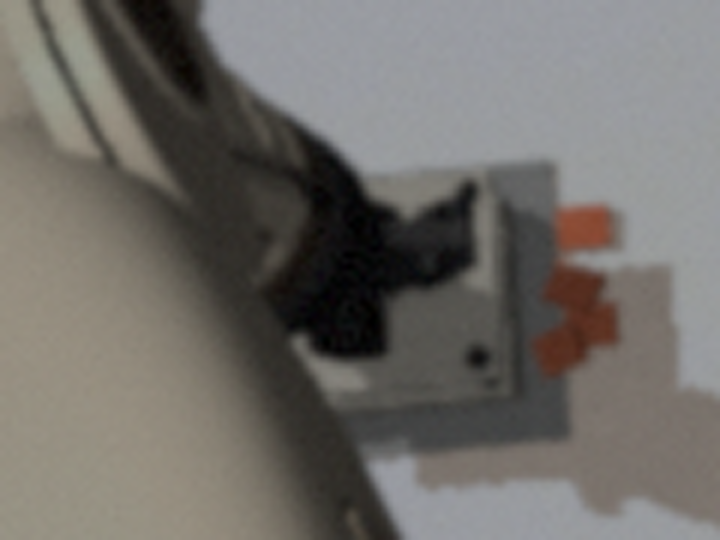

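```bash
cat > m.py <<'E'
from h import *
def refine(g,p,r=3):
    x,y=np.round(p).astype(int); w=g[y-r:y+r+1,x-r:x+r+1]; m=np.clip(np.percentile(w,60)*0.75-w,0,None)
    yy,xx=np.mgrid[y-r:y+r+1,x-r:x+r+1]; return np.array([(xx*m).sum(),(yy*m).sum()])/m.sum()
def up(p,x0,y0,s): p=np.array(p,float); return (p+.5)/s-.5+np.array([x0,y0])
def meas(c,pts,z,r=2,ref=True):
    g=c["color"].astype(float).mean(2)
    b=np.array([refine(g,p,r) for p in pts]) if ref else np.array(pts); P=ray(c,b,z)[:,:2]
    print(' raw',np.round(pts,2).tolist(),'ref',b.round(2).tolist()); print(' P',P.round(4).tolist(),'ctr',P.mean(0).round(4))
    return P
def ang(v,off=0): return round(np.degrees(np.arctan2(v[1],v[0]))-off,2)
E
python3 - <<'E'
from m import *
c=camera("scene")
# order: A(-y,near base) B(+y,near base) C(-y,far) D(+y,far)
P=meas(c,up([(248,250),(492,241),(283,360),(540,350)],280,130,7),.0908-.0173+.008)
print('cover y dirs',ang(P[1]-P[0],90),ang(P[3]-P[2],90),'x dirs',ang(P[2]-P[0]),ang(P[3]-P[1]),'lens',[round(np.linalg.norm(a),4) for a in (P[1]-P[0],P[3]-P[2],P[2]-P[0],P[3]-P[1])])
Q=meas(c,up([(280,467),(527,455)],280,130,7),.03); print('pad far bolts y dir',ang(Q[1]-Q[0],90))
import cv2
c2=dict(c); c2["color"]=cv2.imread("pics/scene0.png")[:,:,::-1]
pads=proj(c,[[.5097,.2162,.03],[.5063,.3084,.03],[.5757,.2184,.03],[.5723,.3106,.03]])
# bolts in s8scene crop (280,60,x4): 
P=meas(c2,up([(140,483),(275,477),(160,546),(301,540)],280,60,4),.03); print(pads.round(2).tolist())
print('pad y dirs',ang(P[1]-P[0],90),ang(P[3]-P[2],90),'x dirs',ang(P[2]-P[0]),ang(P[3]-P[1]),'lens',[round(np.linalg.norm(a),4) for a in (P[1]-P[0],P[3]-P[2],P[2]-P[0],P[3]-P[1])])
ct=camera("top"); plan([0,0,0],2)
print('top: cover bolt (far? ) ',ray(ct,up([(478,357)],90,180,6),.0815).round(4))
E
```

```text
raw [[315.0, 165.29], [349.86, 164.0], [320.0, 181.0], [356.71, 179.57]] ref [[315.31, 165.25], [348.98, 163.34], [320.42, 180.7], [357.24, 179.29]]
 P [[0.507, 0.2144], [0.5014, 0.3041], [0.5728, 0.2169], [0.5701, 0.309]] ctr [0.5378 0.2611]
cover y dirs 3.59 1.66 x dirs 2.15 4.06 lens [np.float64(0.0899), np.float64(0.0922), np.float64(0.0658), np.float64(0.0689)]
 raw [[319.57, 196.29], [354.86, 194.57]] ref [[319.59, 196.24], [354.95, 194.48]]
 P [[0.5717, 0.2206], [0.5677, 0.3129]] ctr [0.5697 0.2667]
pad far bolts y dir 2.48
 raw [[314.62, 180.38], [348.38, 178.88], [319.62, 196.12], [354.88, 194.62]] ref [[314.61, 180.38], [348.12, 178.93], [319.62, 196.3], [354.94, 194.48]]
 P [[0.5053, 0.218], [0.5019, 0.3101], [0.5719, 0.2207], [0.5677, 0.3128]] ctr [0.5367 0.2654]
[[314.2, 181.39], [347.87, 179.93], [318.98, 197.27], [354.5, 195.65]]
pad y dirs 2.11 2.62 x dirs 2.29 2.39 lens [np.float64(0.0922), np.float64(0.0923), np.float64(0.0667), np.float64(0.0659)]
t 21.30 tcp [0.5444 0.2618 0.0929] yaw 1.93 tilt [0.0022 0.0011] F [ 0.4  0.6 -5. ] w 0.0230
shift [11.061 -4.869  1.828] roll -0.012
top: cover bolt (far? )  [[0.5126 0.2127 0.0815]]
```

The scene view shows the plate level above the pad. In both cameras the cover sits about (+2.4, -3.6) mm off the pad centre. I correct that, lower further, and measure again.

move_arm(motion=[[5,[0.02,0.03,0.05],0],[5,[0.03,0.05,0.12],-0.02],[5,[0.045,0.074,0.22],-0.04],[5,[0.045,0.074,0.32],-0.04],[5,[0.045,0.074,0.42],-0.04],[5,[0.045,0.074,0.5],-0.04],[5,[0.045,0.074,0.56],-0.04],[5,[0.045,0.074,0.6],-0.04],[5,[0.045,0.074,0.6],-0.04],[5,[0.045,0.074,0.6],-0.04]])

```text
clock: 22.3
eef_pos: [0.5412, 0.2651, 0.0618]
tool_rot: [-0.019, 1.0, 0.0, 0.0]
ft_force: [0.5, 0.4, -4.6]
grip_width: 0.0232
```

move_arm(motion=[[5,[0,0,0],0],[5,[0,0,0],0],[5,[0,0,0],0],[5,[0,0,0],0],[5,[0,0,0],0],[5,[0,0,0],0],[5,[0,0,0],0],[5,[0,0,0],0],[5,[0,0,0],0],[5,[0,0,0],0]])

```text
clock: 23.3
eef_pos: [0.5411, 0.2651, 0.0617]
tool_rot: [-0.019, 1.0, 0.0, 0.0]
ft_force: [0.7, -0.4, -4.9]
grip_width: 0.0232
```

```bash
python3 - <<'E'
from h import *
for i in range(3):
  for n,a in(("scene",(280,130,110,90,7)),("top",(90,180,120,90,6))):
    c=camera(n); crop(c,*a,"pics/s14%s.png"%n); plan([.5415,.2640,.0593],2)
E
```

```text
t 23.35 tcp [0.5411 0.265  0.0616] yaw 2.17 tilt [-0.0001 -0.    ] F [-0.2 -0.7 -4.8] w 0.0227
shift [-0.007 -0.021  0.047] roll 0.028
t 23.40 tcp [0.5411 0.265  0.0617] yaw 2.17 tilt [0. 0.] F [-0.7  0.5 -5.1] w 0.0235
shift [-0.007 -0.021  0.048] roll 0.029
t 23.45 tcp [0.5411 0.265  0.0617] yaw 2.17 tilt [-0. -0.] F [ 0.3 -0.3 -5.3] w 0.0232
shift [-0.007 -0.021  0.047] roll 0.029
t 23.50 tcp [0.5411 0.265  0.0616] yaw 2.17 tilt [-0. -0.] F [ 0.4  0.8 -6. ] w 0.0228
shift [-0.007 -0.021  0.047] roll 0.029
t 23.55 tcp [0.5411 0.265  0.0616] yaw 2.17 tilt [-0. -0.] F [-0.9 -0.  -5.2] w 0.0232
shift [-0.007 -0.02   0.047] roll 0.028
t 23.60 tcp [0.5411 0.265  0.0616] yaw 2.17 tilt [-0. -0.] F [-0.3 -0.8 -5.2] w 0.0230
shift [-0.007 -0.021  0.047] roll 0.029
```

View pics/s14scene.png

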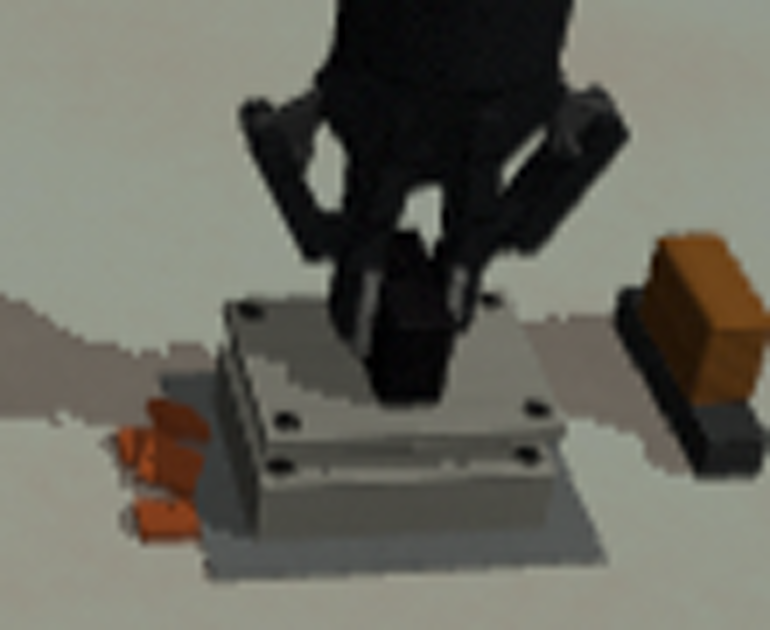

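View pics/s14top.png

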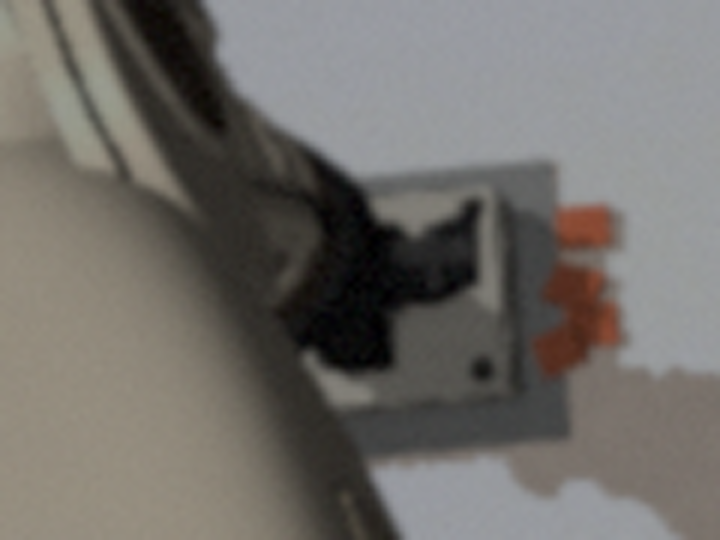

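Settled: the plate hovers low over the pad (scene bolts at about (288,420), (536,409) and (250,311); pad bolts at (280,467), (527,455)). I measure the offset now.

```bash
python3 - <<'E'
from m import *
c=camera("scene"); z=.0616-.0173+.008
P=meas(c,up([(250,311),(491,300),(288,420),(537,409)],280,130,7),z)
print('cover y dirs',ang(P[3]-P[2],90),'x dirs',ang(P[2]-P[0]),'lens',np.linalg.norm(P[3]-P[2]),np.linalg.norm(P[2]-P[0]))
A=np.array([[.5053,.218],[.5019,.3101],[.5719,.2207],[.5677,.3128]])
print('scene rel mm',((P-A)*1e3).round(1).tolist())
P=meas(c,up([(266,443),(565,432)],280,130,7),z,ref=False);print('edge corners top far, y dir',ang(P[1]-P[0],90),P.mean(0))
Q=meas(c,up([(258,487),(556,475)],280,130,7),.03,ref=False);print('pad corners, y dir',ang(Q[1]-Q[0],90),'rel',(P-Q).mean(0))
ct=camera("top"); P=meas(ct,up([(482,369)],90,180,6),z); print('top rel mm',(P-[.5097,.2162])*1e3)
# vertical check: pixel scale of 1mm height at far bolts
print(proj(c,[[.57,.22,.05],[.57,.22,.06]]))
E
```

```text
raw [[315.29, 174.0], [349.71, 172.43], [320.71, 189.57], [356.29, 188.0]] ref [[315.23, 173.94], [349.13, 172.12], [320.35, 189.63], [356.14, 187.99]]
 P [[0.506, 0.2173], [0.5009, 0.3094], [0.5721, 0.2201], [0.5685, 0.3118]] ctr [0.5369 0.2646]
cover y dirs 2.21 x dirs 2.37 lens 0.09182485640110441 0.06619446909094866
scene rel mm [[0.7, -0.7], [-1.0, -0.7], [0.2, -0.6], [0.8, -1.0]]
 raw [[317.57, 192.86], [360.29, 191.29]] ref [[317.57, 192.86], [360.29, 191.29]]
 P [[0.5845, 0.211], [0.5819, 0.319]] ctr [0.5832 0.265 ]
edge corners top far, y dir 1.39 [0.58321185 0.2650053 ]
 raw [[316.43, 199.14], [359.0, 197.43]] ref [[316.43, 199.14], [359.0, 197.43]]
 P [[0.5828, 0.2107], [0.5796, 0.3204]] ctr [0.5812 0.2656]
pad corners, y dir 1.63 rel [ 0.00200722 -0.00055243]
 raw [[169.92, 241.08]] ref [[169.94, 241.22]]
 P [[0.5102, 0.2162]] ctr [0.5102 0.2162]
top rel mm [[ 0.50617047 -0.02913369]]
[[320.09698774 189.80600967]
 [320.53512734 186.7367239 ]]
```

Residual is about +0.6 mm in x and -0.5 mm in y, with yaw matching to about 0.1°. One final trim, plus 2.3 mm down.

move_arm(motion=[[5,[0.005,0.004,0.01],0],[5,[0.01,0.008,0.02],0],[5,[0.01,0.008,0.03],0],[5,[0.01,0.008,0.04],0],[5,[0.01,0.008,0.046],0],[5,[0.01,0.008,0.046],0],[5,[0.01,0.008,0.046],0],[5,[0.01,0.008,0.046],0],[5,[0.01,0.008,0.046],0],[5,[0.01,0.008,0.046],0]])

```text
clock: 24.7
eef_pos: [0.5406, 0.2654, 0.0594]
tool_rot: [-0.019, 1.0, 0.0, 0.0]
ft_force: [0.2, -1.2, -4.6]
grip_width: 0.0228
```

```bash
python3 - <<'E'
from m import *
c=camera("scene"); crop(c,280,130,110,90,7,"pics/s15scene.png"); cv2.imwrite("pics/s15full.png",c["color"][:,:,::-1])
plan([.541,.265,.0593],2.2)
z=get_obs()["eef_pos"][2]-.0173+.008
P=meas(c,up([(250,318),(491,307),(288,427),(537,416)],280,130,7),z)
A=np.array([[.5053,.218],[.5019,.3101],[.5719,.2207],[.5677,.3128]])
print('scene rel mm',((P-A)*1e3).round(1).tolist(),'yaw',ang(P[3]-P[2],90),ang(P[2]-P[0]))
ct=camera("top"); P=meas(ct,up([(482,371)],90,180,6),z); print('top rel mm',(P-[.5097,.2162])*1e3)
E
```

```text
t 24.75 tcp [0.5406 0.2654 0.0594] yaw 2.17 tilt [ 0.0001 -0.    ] F [ 0.8  0.1 -4.3] w 0.0235
shift [-0.007 -0.008  0.002] roll -0.005
 raw [[315.29, 175.0], [349.71, 173.43], [320.71, 190.57], [356.29, 189.0]] ref [[315.32, 174.46], [349.31, 172.96], [320.33, 190.26], [356.31, 188.54]]
 P [[0.5054, 0.2179], [0.5017, 0.3101], [0.5719, 0.2203], [0.5681, 0.3127]] ctr [0.5368 0.2652]
scene rel mm [[0.1, -0.1], [-0.2, -0.0], [0.0, -0.4], [0.4, -0.1]] yaw 2.37 2.05
 raw [[169.92, 241.42]] ref [[170.08, 241.55]]
 P [[0.5096, 0.2162]] ctr [0.5096 0.2162]
top rel mm [[-0.10641143  0.04296582]]
```

View pics/s15scene.png

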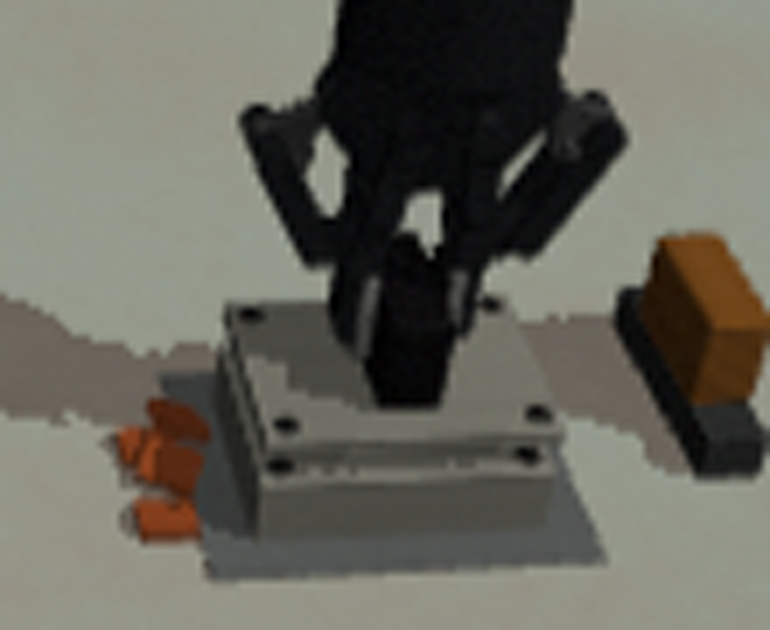

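View pics/s15full.png

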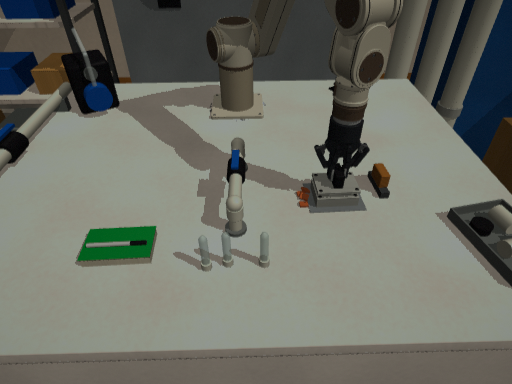

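The plate hovers level and square over the pad (cover bolts (288,425), (538,413); pad bolts (280,467), (527,455)), within about 0.3 mm in both views. Tubes, notebook and pipe are untouched, and the scraper stands at (378,180). I hand the job in.

```bash
python3 - <<'E'
from h import *
print(job_done()); plan([.541,.265,.0593],2.2)
E
```

```text
the job is handed in; nothing more can be done
None
the job is handed in; nothing more can be done
```

I swept all four chips off the pad with the scraper and stood it back upright beside the pad. I then carried the cover plate over the valve with about 60 mm clearance and handed the job in at about 25 s, still holding the plate over the pad.

- **Plate position:** both cameras put it within about 0.4 mm of the pad in x and y.
- **Plate angle:** about 2.2° against 2.0–2.4° measured for the pad, with under 0.01° of tool tilt.
- **Gap:** about 12 mm, worked out from the measured tool height and the height at which I gripped the plate. It is free of contact: the wrist carries only the plate's weight.
- **Surroundings:** in the last picture the pipe, tubes and notebook were where they started. The chips lie on the cabinet on the pipe side of the pad.
- **Disagreement:** the two cameras differ by about 4 mm in x and 2 mm in y on the pad's absolute position. I aligned the plate to the pad within each camera view, and those results agree.

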